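Unhitch the cordless desk lamp from its ball stand and hold it up

TASK

Take the cordless desk lamp off its ball stand: squeeze the spring latch on top of its coupler sideways, all the way towards the fixed thumb lug, while the lamp still sits on the stand, and then lift it straight up off the ball. Finish while holding it in the gripper, still and level, at least five centimetres above where it sat and right over its stand, so that I can slide the stand out from under it: do not set it down or let go. Leave the stand upright where it is and do not disturb the other things on the desk.

Things in the scene. Friction and masses are not known exactly. Their poses are not given: they have to be found in the camera images.
- lamp: Cordless LED desk lamp, white, 0.3 to 0.5 kg. In its middle a coupler, a box 42 x 42 x 46 mm open below, sits over the stand's steel ball. Origin: the ball's centre when seated, 24 mm above the coupler's rim, 22 mm below its roof; z up. Balanced: the centre of mass is within 10 mm of the origin in x and y. On the roof stand two upright ears, the fixed lug at +y and the sliding latch tab at -y.
- roof (a point): Centre of the coupler's flat roof, between the two ears, 22 mm above the lamp's origin. From the coupler a short tongue runs along the lamp's -x to a flat light bar (140 x 40 x 14 mm), which ends 205 mm from the origin with its top 11 mm above it; along +x a round battery pack, 38 mm across, ends 103 mm from the origin with its top 23 mm above it.
- lug (a point): Centre of the outer (+y) face of the fixed thumb lug, at (0, 22, 50) mm in the lamp's frame. The lug is 14 mm wide (x), 8 mm thick (y), its top 62 mm above the lamp's origin. Lower down, up to 28 mm above the lamp's origin, the latch's strap juts out beyond this face (4 mm, 18 mm when open): keep fingertips 30 mm or more above the lamp's origin. Nothing stands above or beside the ears.
- tab (a point): Centre of the outer (-y) face of the latch's steel finger tab, at (0, -31, 50) mm in the lamp's frame with the latch shut; it moves with the latch. The tab is 26 mm wide (x), 7 mm thick (y), its top 62 mm above the lamp's origin. Over the outer faces of lug and tab it is 53 mm with the latch shut, 39 mm fully open.
- latch (a joint): Travel of the spring latch in m: 0 shut, 0.014 at its open stop; the tab moves along the lamp's +y towards the lug. The spring shuts it, with 4 N at the start of travel and 9 N at the stop, whenever it is let go. A flat fork on it holds under the ball and clears it only beyond about 0.011; latched, the lamp has 1.5 mm of play upward.
- stand: Lamp stand, loose on the desk, 2.2 kg: white steel disc 160 mm across and 14 mm thick, post 18 mm across, a shoulder 56 mm across with its top 166 mm above the desk on which the coupler's rim rests, and a steel ball 30 mm across above it. Origin: centre of the disc's underside, z up. Pushed sideways at the ball by about 10 N it rocks or slides a few mm.
- ball (a point): Centre of the stand's ball, 190 mm above the desk; its top is 15 mm higher. The coupler is clear of the ball once the lamp is 39 mm above its seat. The desk's other equipment (fixed, up to 0.4 m tall on the left and 0.17 m elsewhere) stands only more than 0.38 m to the robot's left or right or 0.8 m ahead of it; leave it alone.
- tumbler: Bystander: drinking glass, 76 mm across, 120 mm tall; leave alone. Origin at the centre of its underside, z up.
- pillbottle: Bystander: white plastic pill bottle, 46 mm across, 75 mm tall; leave alone. Origin at the centre of its underside, z up.
- book: Bystander: grey closed book 130 x 190 x 22 mm lying flat; leave alone. Origin at the centre of its underside, z up.
- stapler: Bystander: stapler 130 mm long, 34 mm wide, 49 mm tall; leave alone. Origin at the centre of its underside, z up.
- taperoll: Bystander: roll of clear tape lying flat, 76 mm across, 19 mm tall; leave alone. Origin at the centre of its underside, z up.
- phone: Bystander: phone lying flat, 72 x 150 x 9 mm; leave alone. Origin at the centre of its underside, z up.
- eraser: Bystander: eraser 45 x 22 x 12 mm; leave alone. Origin at the centre of its underside, z up.
There are look-alikes about, which are no part of the job. Of the things like the stand, leave any that is green, pink or yellow; of the rest the larger one is meant.

How it is judged:
By the outcome, as a careful person would: the job done as asked, in the order asked, and still so for the second after the job is handed in, while the arm keeps its last pose, push and grip.
It also fails if it takes over 35 s, if anything falls off the work surface, if the arm or the gripper's body presses on something with over 40 N, if the wrist force passes 120 N, or if a joint passes its speed limit or range.

ROBOT

A 7-joint arm with a two-finger parallel gripper is mounted at the origin on the work surface. World frame = base frame: x ahead of the robot, y to its left, z up, the work surface at z = 0. Lengths are in mm, angles in rad, forces in N, time in s.
With the tool pointing down it reaches from about 425 to 875 mm from the base axis. Payload 9.9 kg.
Tool frame: the origin (TCP) lies at the very end of the fingers, on their centre line; the grasp point (between the pads) lies 19 mm behind it; z points along the fingers, x is the direction in which the jaws open and shut, and the axes are right-handed (so a half turn about z gives the same grasp; the last joint's range is limited). The gripper opens to 85 mm and grips with 20 to 120 N. Pads are 22 mm wide; open, the fingers measure 114 mm over their backs; the gripper's body (76 mm by 85 mm) begins 54 mm behind the grasp point. The pads swing forward as they close: fully open they stand 13 mm farther back than shut.
Start: joints at [-1.329, 0.576, 0.025, 1.437, -0.015, 1.129, -0.057], TCP at [216.038, 639.497, 231.289] pointing down, gripper open.
Joint ranges: [-2.76, 2.76], [-0.34, 2.15], [-1.52, 1.57], [0.19, 2.46], [-1.09, 4.23], [0.17, 1.99], [-2.82, 2.82]. Speed limits (rad/s): [2.22, 2.22, 3.01, 3.01, 3.14, 3.14, 3.14].

INTERFACE

Orientations are given as a unit quaternion [x, y, z, w].
In Python, from plant import r gives the robot as it stands. The module is installed in compiled form; this text tells all that it offers.
- The arm moves only by the tool drive_tool, never from a script. Its argument "plan" is one flat list of numbers, 4 for each row, row after row: the shift along the tool's x, y, z in mm, then the turn about the tool's z in rad. A call has 1 to 10 rows; each row shifts and turns the commanded pose from where the row before left it, along the tool's axes as they then stand; what a row does not reach is not made up. A row lasts 1/8 s, in which the tool goes at most 62.5 mm and 10.7 degrees, less where a joint would pass 70% of its speed; a pose out of reach is approached as far as the arm can. A call is refused whole if a number of a shift passes 62.5 or a number of a turn 0.188, either way. A call with a gripper value outside its range is refused whole. "jaw" is the opening, from 0 (shut) to 1 (fully open), set as the call begins (left out, the last holds). The fingers move at their own pace and stop on an object; the grip force is fixed at half the most. Time passes only in rows, so rows that do not move let the fingers close. It gives the time, the measured TCP pose, the force and the opening at its end, in the units of the state.
- r.get_obs(): the state, without advancing time (a new reading comes with each control period).
- r.camera(name): name is "side" or "top" or "wrist"; returns the picture (480x640x3 uint8, red, green, blue); there is no depth.
- r.calibration(name): a dict with "intrinsics" (3x3 intrinsics, pixels), "distortion" ([k1, k2, p1, p2, k3] as OpenCV has them; the pictures are not rectified), "xyz" and "attitude" of the camera in the world; the wrist camera has in their place "hand_eye" (4x4, takes a point from camera to tool coordinates, whose origin is the TCP and whose axes are the tool frame's). Camera axes: x right, y down, z forward; pixel columns grow to the right and rows downward; lengths in mm; the calibration is good to about 2 mm. A picture is of the moment at which its call begins: read the wrist's pose just before it. calibration takes no time and is no camera call.
- r.finish_job(): hands the job in, once; it reports no verdict.
Trained networks look in the newest picture that a camera, given by its name, has taken for a name from the list of things; names that differ only in an ending like _2 or _b are one class to them, and where a whole thing is asked for, a point or a joint stands for the part that bears it (a point fixed in the world has none). Each returns a list of dicts, best first, with "score" (0 to 1); they miss things now and then, are a little off and sometimes report something else, mostly with a low value. They report only what shows in the picture. A call takes as long as a camera call. They do not tell look-alikes from the thing itself.
- r.spot_in(camera, name): "pixel" ([column, row] in pixels, amid what is visible of it).
- r.silhouettes(camera, name): "mask" (480x640 bool, what is visible of it) and "pixel" ([column, row] in pixels, amid what is visible of it).
The state is a dict: "t": time; "qpos": joint angles; "qvel": joint speeds; "tau": joint torques, N m; "tcp_pos": TCP position; "eef_rot": TCP orientation; "contact_force": force on the tool from outside, world axes, zero at the start; "moment": the same for the moment, N m; "finger_gap": finger opening in mm.
Only numpy, scipy, OpenCV 4.12 (cv2) and the standard library are available. Lean on these libraries where they do the work, as an engineer would, in place of code of your own. Each camera call takes 0.05 s, during which the arm holds its last target.

## Working session

There is one attempt and no reset: what is moved stays moved. The work goes in short steps, Python scripts to look and compute and a tool call to move; the robot and the scene stay as the last step left them, time stands still between calls to the robot, and variables do not carry over. Pictures are saved under pics/ and viewed, and the job is handed in when it is done.

Besides the shell and the picture viewer there is one more tool, called after "Emit:" as name(argument=value, ...) on one line, values as JSON. drive_tool: Moves the arm, as the interface text tells. Its arguments: {"type":"object","properties":{"plan":{"type":"array"},"jaw":{"type":"number"}},"required":["plan"]}

```bash
mkdir -p pics; ls
cat > h.py <<'E'
import numpy as np, cv2
from plant import r
from scipy.spatial.transform import Rotation as R
def save(im,n): cv2.imwrite('pics/'+n,cv2.cvtColor(im,cv2.COLOR_RGB2BGR))
E
python3 - <<'E'
from h import *
o=r.get_obs()
for k,v in o.items(): print(k,np.round(v,3))
for c in ['side','top','wrist']:
    print(c,r.calibration(c)); save(r.camera(c),c+'0.png')
    for n in ['lamp','stand','lug','tab','roof']:
        print(n,[(np.round(d['pixel']),round(d['score'],2)) for d in r.spot_in(c,n)])
E
```

```text
pics
t 0.0
qpos [-1.329  0.577  0.025  1.438 -0.015  1.129 -0.056]
qvel [-0.001  0.001  0.002 -0.001 -0.    -0.001  0.002]
tau [-0.0000e+00 -7.6576e+01  2.2500e+00 -2.8596e+01  1.5000e-02  1.3000e-02
  0.0000e+00]
tcp_pos [215.864 639.058 230.432]
eef_rot [ 0.812  0.583 -0.001  0.001]
contact_force [-0.36  -0.216 -0.87 ]
moment [-0.002 -0.008  0.004]
finger_gap 85.566
side {'intrinsics': array([[485.39797096,   0.        , 316.5216787 ],
       [  0.        , 485.39797096, 238.46723599],
       [  0.        ,   0.        ,   1.        ]]), 'distortion': array([-0.10119669,  0.        ,  0.        ,  0.        ,  0.        ]), 'xyz': array([376.7948214 , 729.27653719, 723.74229504]), 'attitude': array([-0.07307409,  0.89256771, -0.44373001,  0.03296573])}
lamp [(array([275., 219.]), 0.89), (array([291., 290.]), 0.58)]
stand [(array([285., 284.]), 0.95), (array([436., 405.]), 0.83), (array([366., 345.]), 0.65), (array([379., 243.]), 0.57), (array([135., 385.]), 0.55)]
lug [(array([281., 218.]), 0.65), (array([207., 296.]), 0.41)]
tab [(array([269., 222.]), 0.71), (array([264., 256.]), 
[... 767 characters left out ...]
insics': array([[355.93887585,   0.        , 316.87729656],
       [  0.        , 355.93887585, 237.12919892],
       [  0.        ,   0.        ,   1.        ]]), 'distortion': array([-0.06568101,  0.        ,  0.        ,  0.        ,  0.        ]), 'hand_eye': array([[ 9.99999410e-01,  1.01519292e-03,  3.86551524e-04,
         7.72356820e-01],
       [-1.08475349e-03,  9.52173853e-01,  3.05554866e-01,
        -7.73114062e+01],
       [-5.78671182e-05, -3.05555105e-01,  9.52174393e-01,
        -1.43546724e+02],
       [ 0.00000000e+00,  0.00000000e+00,  0.00000000e+00,
         1.00000000e+00]])}
lamp []
stand [(array([  9., 409.]), 0.95), (array([ 37., 333.]), 0.93)]
lug []
tab []
roof []
```

View pics/side0.png

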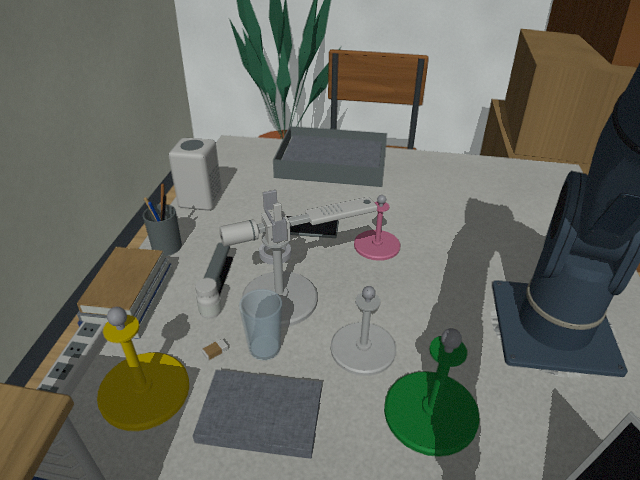

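View pics/top0.png

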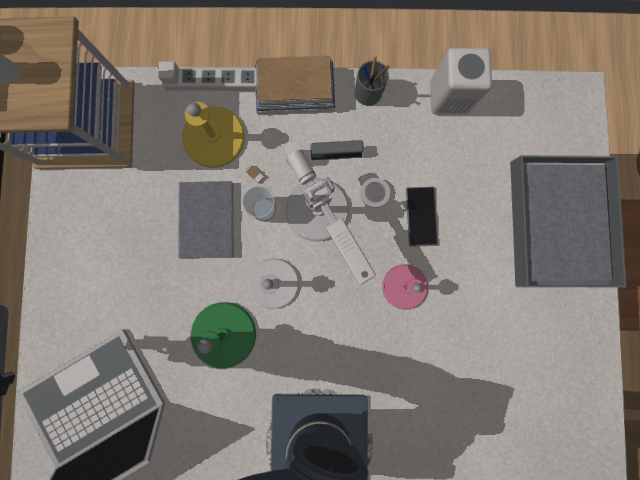

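View pics/wrist0.png

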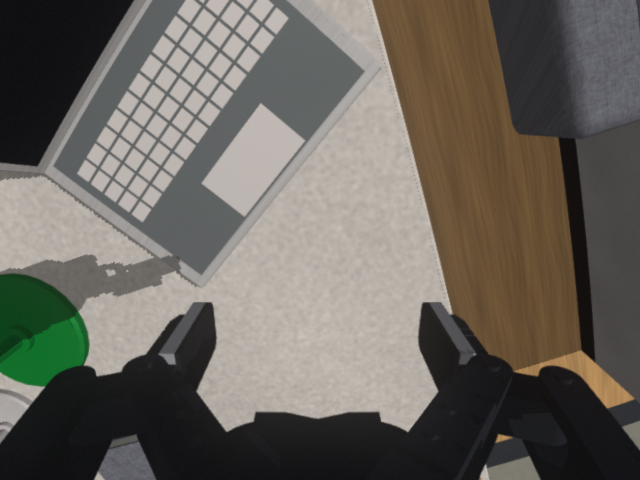

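Run:
```python
import cv2
a=cv2.imread('pics/top0.png')[130:300,250:430]; b=cv2.imread('pics/side0.png')[180:330,200:400]
a=cv2.resize(a,(600,567),interpolation=cv2.INTER_CUBIC); cv2.imwrite('pics/ct.png',a)
cv2.imwrite('pics/cs.png',cv2.resize(b,(800,600),interpolation=cv2.INTER_CUBIC))
```

```text
(no output)
```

View pics/ct.png

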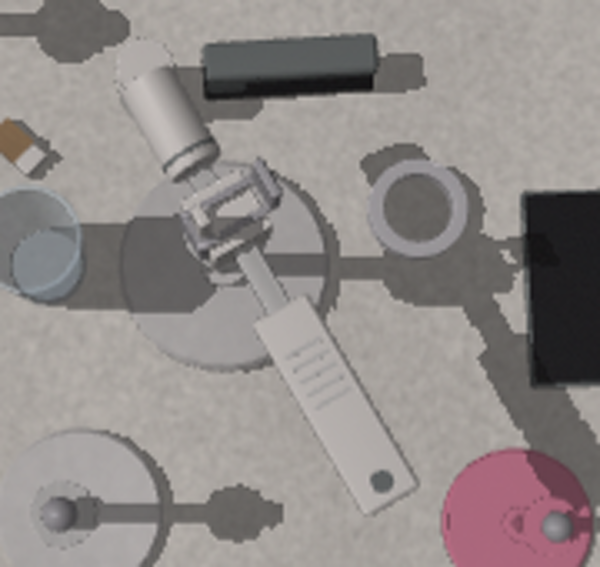

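View pics/cs.png

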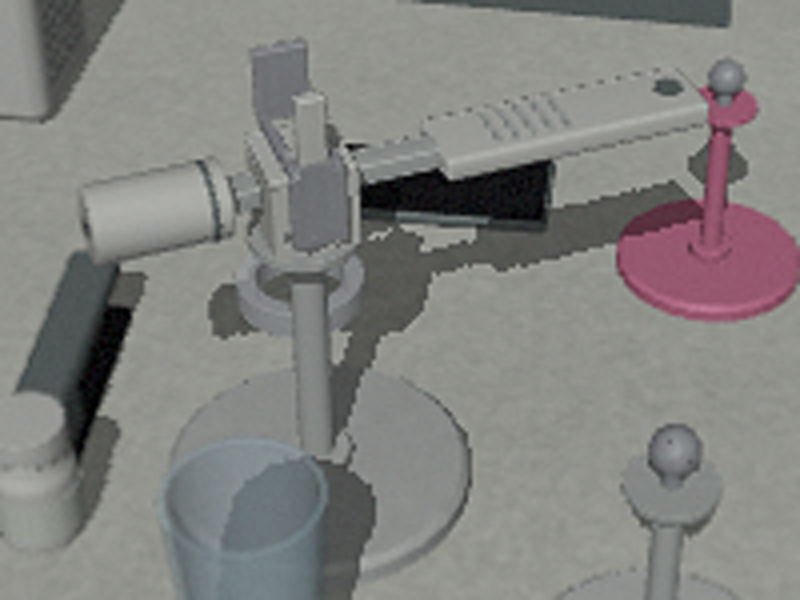

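```bash
cat >> h.py <<'E'
def proj(c,P):
    k=r.calibration(c); Rc=R.from_quat(k['attitude']).as_matrix()
    X=(np.atleast_2d(P)-k['xyz'])@Rc
    return cv2.projectPoints(X.reshape(-1,1,3),np.zeros(3),np.zeros(3),k['intrinsics'],k['distortion'])[0][:,0]
def ray(c,uv):
    k=r.calibration(c); Rc=R.from_quat(k['attitude']).as_matrix()
    n=cv2.undistortPoints(np.float64([[uv]]),k['intrinsics'],k['distortion'])[0,0]
    return k['xyz'],Rc@np.r_[n,1]
def atz(c,uv,z):
    o,d=ray(c,uv); return o+d*(z-o[2])/d[2]
def L2W(p,x,y,z,yaw): return np.atleast_2d(p)@R.from_euler('z',yaw).as_matrix().T+[x,y,z]
E
python3 - <<'E'
from h import *
from scipy.optimize import least_squares
s=180/600
T=lambda u,v:(250+u*s,130+v*567/567*170/567); S=lambda u,v:(200+u/4,180+v/4)
pts=[('top',(-205,-20,11),T(418,487)),('top',(-205,20,11),T(372,515)),('top',(-65,-20,11),T(303,296)),('top',(-65,20,11),T(255,324)),
('side',(-205,-20,11),S(677,70)),('side',(-205,20,11),S(709,103)),('side',(-65,20,11),S(443,157)),
('side',(0,18,62),S(310,97)),('side',(-13,-31,62),S(305,41)),('side',(13,-31,62),S(251,49)),]
f=lambda q:np.concatenate([(proj(c,L2W(p,*q))[0]-uv) for c,p,uv in pts])
q=least_squares(f,[540,10,190,.47],x_scale=[10,10,10,.1],loss='soft_l1')
print(q.x,np.degrees(q.x[3])); print(np.round(f(q.x).reshape(-1,2),1))
for c in ['top','side']:
    print(c,proj(c,L2W([[0,0,22],[0,22,50],[0,-31,50]],*q.x)).round(0).tolist())
    im=r.camera(c)
    for d in r.silhouettes(c,'stand'): print(c,np.round(d['pixel']),d['score'],d['mask'].sum())
# disc outline from top crop: left 120,right 330, top 163,bottom 370 (upper rim z=14)
for uv in [T(122,265),T(330,265),T(225,370)]: print(atz('top',uv,14))
print(proj('top',[q.x[0],q.x[1],0]))
E
```

```text
[5.68255171e+02 7.78599174e+00 1.87128235e+02 5.38521632e-01] 30.85501666554934
[[ 1.8 -0.1]
 [-1.1  1.5]
 [ 1.4 -1.2]
 [-0.8  0. ]
 [-0.5 -1.4]
 [ 0.6  0.4]
 [ 0.9  1.6]
 [-0.2  0.2]
 [-0.4 -0.6]
 [-0.3  0.1]]
top [[318.0, 195.0], [309.0, 198.0], [332.0, 184.0]]
top [313. 213.] 0.95 2061
top [222. 336.] 0.87 3382
top [405. 288.] 0.83 1600
top [272. 287.] 0.68 2040
top [211. 134.] 0.56 3256
side [[275.0, 218.0], [278.0, 211.0], [270.0, 196.0]]
side [379. 240.] 0.97 1359
side [284. 286.] 0.89 2555
side [136. 385.] 0.75 6771
side [438. 404.] 0.58 7474
side [365. 345.] 0.57 3195
[567.32059051  84.91981198  14.        ]
[568.68539242 -71.23720532  14.        ]
[488.9507052   6.9732941  14.       ]
[[317.37739614 210.20364149]]
```

Candidates for the stand, with side-camera pixels: white with the lamp on it (285,284), small white (366,345), green (436,405), pink (379,243) and yellow (135,385). Only the two white ones qualify. The larger, with the 160 mm disc and the lamp, is meant, and the crops confirm it. The lamp is at about (568, 8) with a yaw of about 31°.

Emit:
drive_tool(plan=[0, 0, -50, 0, 0, 0, -50, 0, 0, 0, -50, 0, -34.6, 38.3, 0, 0, -34.6, 38.3, 0, 0, -34.6, 38.3, 0, 0, -34.6, 38.3, 0, 0, -34.6, 38.3, 0, 0, -34.6, 38.3, 0, 0, -34.6, 38.3, 0, 0], jaw=1)

```text
t: 2.35
tcp_pos: [393.1, 322.6, 381.6]
eef_rot: [0.812, 0.583, 0.0, -0.0]
contact_force: [0.5, 0.1, -0.1]
finger_gap: 85.1
```

Emit:
drive_tool(plan=[-34.6, 38.3, 0, 0, -34.6, 38.3, 0, 0, -34.6, 38.3, 0, 0, -34.6, 38.3, 0, 0, -34.6, 38.3, 0, 0, -34.6, 38.3, 0, 0, -34.6, 38.3, 0, 0, 0, 0, 0, 0.18, 0, 0, 0, 0.18, 0, 0, 0, 0.18])

```text
t: 3.6
tcp_pos: [569.0, 8.7, 381.3]
eef_rot: [0.94, 0.342, 0.0, -0.0]
contact_force: [-0.6, 0.8, -0.3]
finger_gap: 85.2
```

Emit:
drive_tool(plan=[0, 0, 0, 0.18, 0, 0, 0, 0.18, 0, 0, 0, 0.18, 0, 0, 0, 0.18, 0, 0, 0, 0.18, 0, 0, 0, 0.18, 0, 0, 0, 0.18, 0, 0, 0, 0.18, 0, 0, 0, 0.18, 0, 0, 0, 0.116])

```text
t: 4.85
tcp_pos: [569.0, 9.1, 381.3]
eef_rot: [0.869, -0.495, 0.0, -0.0]
contact_force: [-0.6, -0.2, -0.7]
finger_gap: 85.5
```

Emit:
drive_tool(plan=[0, 0, 40, 0, 0, 0, 0, 0])

```text
t: 5.1
tcp_pos: [567.7, 9.8, 339.5]
eef_rot: [0.87, -0.493, -0.002, 0.001]
contact_force: [0.1, -0.1, 0.1]
finger_gap: 85.4
```

```bash
cat >> h.py <<'E'
def projw(P,o):
    k=r.calibration('wrist'); H=k['hand_eye']; Rt=R.from_quat(o['eef_rot']).as_matrix()
    X=(np.atleast_2d(P)-o['tcp_pos'])@Rt; X=(X-H[:3,3])@H[:3,:3]
    return cv2.projectPoints(X.reshape(-1,1,3),np.zeros(3),np.zeros(3),k['intrinsics'],k['distortion'])[0][:,0]
E
python3 - <<'E'
from h import *
o=r.get_obs(); im=r.camera('wrist'); save(im,'w1.png')
print(o['tcp_pos'],o['eef_rot'])
for n in ['lug','tab','roof']: print(n,[(np.round(d['pixel']),round(d['score'],2)) for d in r.spot_in('wrist',n)])
P=[[a,b,62] for a,b in [(-7,14),(7,14),(7,22),(-7,22),(-13,-31),(13,-31),(13,-24),(-13,-24)]]+[[-205,-20,11],[-205,20,11],[-65,-20,11],[-65,20,11]]
p=projw(L2W(P,568.3,7.8,190,.5385),o); print(p.round().tolist())
d=im.copy()
for u in p: cv2.circle(d,tuple(int(x) for x in u),2,(255,0,0),-1)
save(d,'w1o.png')
E
```

```text
[567.70800013   9.77428109 339.45173219] [ 0.87020666 -0.49268198 -0.00194204  0.00102967]
lug []
tab [(array([341., 237.]), 0.6), (array([328., 177.]), 0.27)]
roof [(array([318., 231.]), 0.81)]
[[299.0, 254.0], [299.0, 235.0], [287.0, 235.0], [288.0, 254.0], [364.0, 263.0], [366.0, 227.0], [355.0, 227.0], [354.0, 263.0], [338.0, 418.0], [299.0, 418.0], [342.0, 295.0], [296.0, 295.0]]
```

View pics/w1o.png

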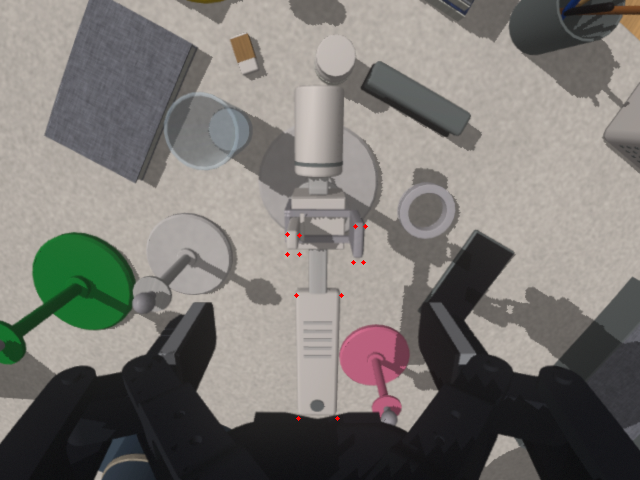

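Run:
```python
import cv2
a=cv2.imread('pics/w1.png')[190:310,250:410]
cv2.imwrite('pics/w1c.png',cv2.resize(a,(800,600),interpolation=cv2.INTER_CUBIC))
```

```text
(no output)
```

View pics/w1c.png

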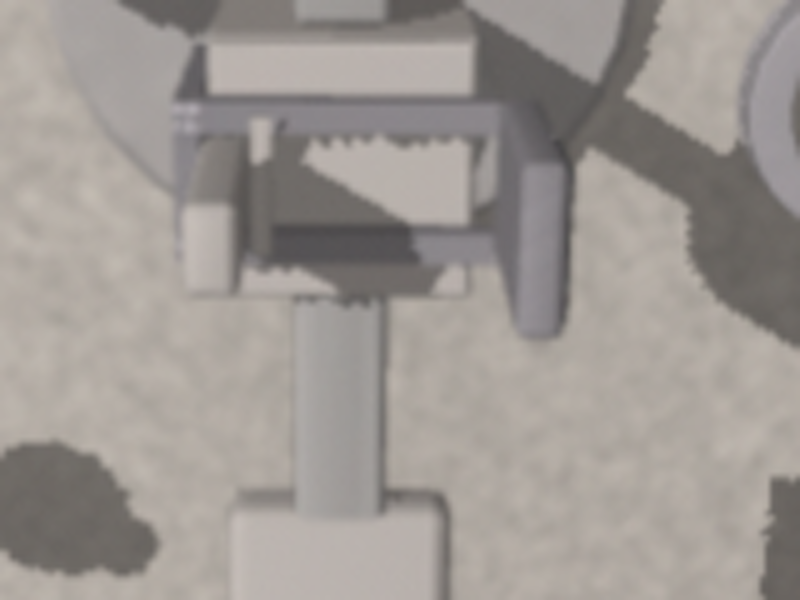

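Run:
```python
from h import *
from scipy.optimize import least_squares
for i in range(3):
  o=r.get_obs(); print(o['tcp_pos'],o['eef_rot'])
o['tcp_pos']=np.array([567.7,9.77,339.45]);
C=lambda u,v:(250+u/5,190+v/5)
pts=[((-7,22,62),C(183,293)),((7,22,62),C(183,205)),((7,14,62),C(236,205)),((-7,14,62),C(236,293)),
((-13,-31,62),C(566,338)),((-13,-24,62),C(518,338)),((13,-31,62),C(568,160)),((13,-24,62),C(520,160)),
((-65,20,11),C(232,513)),((-65,-20,11),C(448,513)),((-205,20,11),(299.5,415)),((-205,-20,11),(337.5,415))]
P=[p for p,_ in pts]; U=np.array([u for _,u in pts])
for rot in ([.87020666,-.49268198,-.00194204,.00102967],[.87020666,-.49268198,0,0]):
  o['eef_rot']=rot
  for fz in (0,1):
    f=lambda q:(projw(L2W(P,q[0],q[1],190+fz*q[2],q[3]),o)-U).ravel()
    q=least_squares(f,[568,8,0,.53],x_scale=[10,10,10,.1]); print(q.x.round(3),q.cost); print(f(q.x).reshape(-1,2).round(1).tolist())
```

```text
[569.57587553   8.67865143 342.73141054] [ 8.70049271e-01 -4.92963934e-01  7.99694430e-04 -4.31650447e-04]
[569.57587553   8.67865143 342.73141054] [ 8.70049271e-01 -4.92963934e-01  7.99694430e-04 -4.31650447e-04]
[569.57587553   8.67865143 342.73141054] [ 8.70049271e-01 -4.92963934e-01  7.99694430e-04 -4.31650447e-04]
[5.70754e+02 1.03770e+01 0.00000e+00 5.44000e-01] 6.061691229137443
[[-0.2, 1.1], [-0.8, -0.7], [0.4, -0.7], [0.8, 1.1], [-0.3, 0.2], [-0.8, 0.2], [0.7, -0.3], [-0.1, -0.3], [-0.9, -0.7], [1.5, -0.7], [-0.8, 0.6], [0.6, 0.6]]
[ 5.70398e+02  1.01370e+01 -1.10100e+00  5.44000e-01] 5.621096322676493
[[-0.0, 1.2], [-0.6, -0.5], [0.5, -0.6], [0.9, 1.2], [-0.5, 0.2], [-0.9, 0.2], [0.5, -0.1], [-0.2, -0.1], [-0.8, -0.8], [1.4, -0.9], [-0.7, 0.1], [0.5, 0.1]]
[5.7122e+02 1.0393e+01 0.0000e+00 5.4400e-01] 7.061731615992017
[[-0.2, 1.1], [-0.8, -0.8], [0.4, -0.8], [0.8, 1.0], [-0.3, 0.0], [-0.8, 0.0], [0.7, -0.5], [-0.1, -0.5], [-1.0, -0.4], [1.4, -0.6], [-0.9, 1.3], [0.6, 1.2]]
[ 5.70543e+02  9.93200e+00 -2.12400e+00  5.44000e-01] 5.42691544156326
[[0.2, 1.1], [-0.4, -0.5], [0.7, -0.6], [1.0, 1.1], [-0.7, 0.0], [-1.0, 0.0], [0.4, -0.2], [-0.3, -0.1], [-0.8, -0.7], [1.3, -0.8], [-0.7, 0.3], [0.5, 0.2]]
```

Run:
```python
from h import *
T=[];Q=[]
for i in range(6):
  im=r.camera('wrist'); o=r.get_obs(); T.append(o['tcp_pos']);Q.append(o['eef_rot'])
save(im,'w2.png'); cv2.imwrite('pics/w2c.png',cv2.resize(cv2.cvtColor(im,cv2.COLOR_RGB2BGR)[190:310,250:410],(800,600),interpolation=cv2.INTER_CUBIC))
print(np.mean(T,0),np.std(T,0),np.mean(Q,0)); np.savez('p2.npz',T=np.mean(T,0),Q=np.mean(Q,0))
```

```text
[569.33565275   8.78482639 342.18163398] [0.15993994 0.0677568  0.34229778] [ 8.70043076e-01 -4.92975219e-01  5.21796178e-04 -3.80149362e-04]
```

View pics/w2c.png

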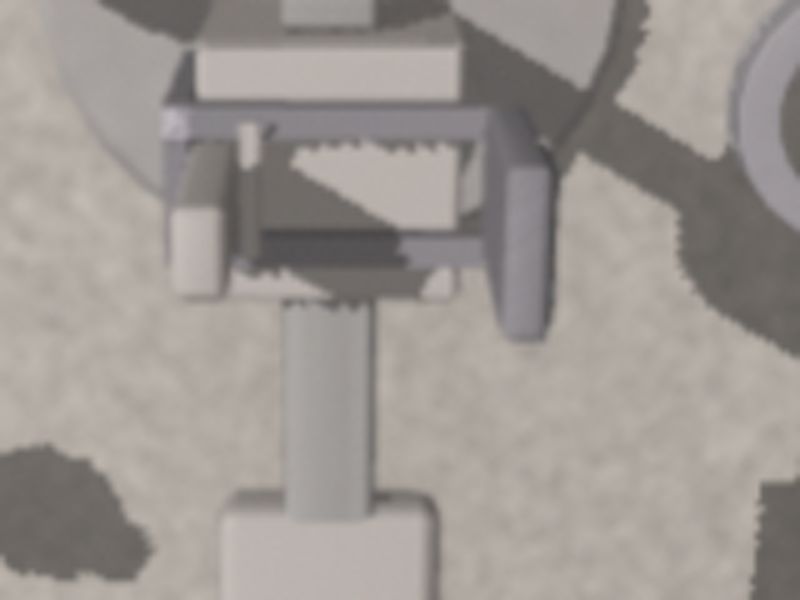

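Run:
```python
from h import *
from scipy.optimize import least_squares
z=np.load('p2.npz'); o={'tcp_pos':z['T'],'eef_rot':z['Q']/np.linalg.norm(z['Q'])}
C=lambda u,v:(250+u/5,190+v/5)
pts=[((-7,22,62),C(171,297)),((7,22,62),C(173,207)),((7,14,62),C(223,207)),((-7,14,62),C(222,297)),
((-13,-31,62),C(549,339)),((-13,-24,62),C(502,339)),((13,-31,62),C(552,163)),((13,-24,62),C(504,163)),
((-65,20,11),C(220,516)),((-65,-20,11),C(438,516))]
P=[p for p,_ in pts]; U=np.array([u for _,u in pts])
f=lambda q:(projw(L2W(P,q[0],q[1],190,q[2]),o)-U).ravel()
q=least_squares(f,[568,8,.53],x_scale=[10,10,.1]).x; print(q,f(q).reshape(-1,2).round(1).tolist())
Rt=R.from_quat(o['eef_rot']).as_matrix()
print(Rt.round(3))
for y in (-4.5,-2,2.5):
  t=L2W([0,y,33],q[0],q[1],190,q[2])[0]; print(y,t,'tool shift',Rt.T@(t-o['tcp_pos']))
print('yaw tool x',np.arctan2(Rt[1,0],Rt[0,0]),'want',q[2]-np.pi/2)
```

```text
[5.70764199e+02 1.03134144e+01 5.41797686e-01] [[-0.2, 0.8], [-1.1, -0.4], [0.5, -0.4], [1.1, 0.8], [-0.2, 0.4], [-0.7, 0.4], [0.6, -0.1], [-0.1, -0.1], [-0.7, -0.9], [0.9, -1.0]]
[[ 0.514 -0.858  0.001]
 [-0.858 -0.514  0.   ]
 [ 0.001 -0.001 -1.   ]]
-4.5 [573.08474606   6.45789076 223.        ] tool shift [  3.85939596  -1.87996108 119.18600177]
-2 [571.79555343   8.59984836 223.        ] tool shift [  1.35940138  -1.87492742 119.18466295]
2.5 [569.4750067   12.45537205 223.        ] tool shift [ -3.14058885  -1.86586684 119.18225307]
yaw tool x -1.031012733273708 want -1.0289986407272114
```

Emit:
drive_tool(plan=[3.9, -1.5, 30, 0, 0, 0, 35, 0, 0, 0, 30, 0, 0, 0, 13, 0, 0, 0, 10, 0, 0, 0, 0, 0, 0, 0, 0, 0])

```text
t: 6.48
tcp_pos: [572.8, 6.3, 224.1]
eef_rot: [0.87, -0.493, 0.001, -0.0]
contact_force: [0.4, -0.6, 0.8]
finger_gap: 85.5
```

Emit:
drive_tool(plan=[0, 0, 0, 0, 0, 0, 0, 0, 0, 0, 0, 0], jaw=0.72)

```text
t: 6.85
tcp_pos: [572.3, 6.4, 223.5]
eef_rot: [0.87, -0.493, 0.0, -0.0]
contact_force: [-0.6, 0.1, 0.4]
finger_gap: 61.5
```

Run:
```python
from h import *
im=r.camera('wrist'); save(im,'w3.png')
save(cv2.resize(im[210:450,160:480],(800,600),interpolation=cv2.INTER_CUBIC),'w3c.png')
im=r.camera('side'); save(cv2.resize(im[140:290,190:390],(800,600),interpolation=cv2.INTER_CUBIC),'s3.png')
o=r.get_obs(); print(o['tcp_pos'],o['eef_rot'],o['contact_force'],o['finger_gap'])
```

```text
[572.30927211   6.35604212 223.37503507] [ 8.70042173e-01 -4.92977297e-01  4.78868013e-05 -1.43328529e-05] [-0.29593285 -0.14546908  0.07849411] 61.77551041956986
```

View pics/w3c.png

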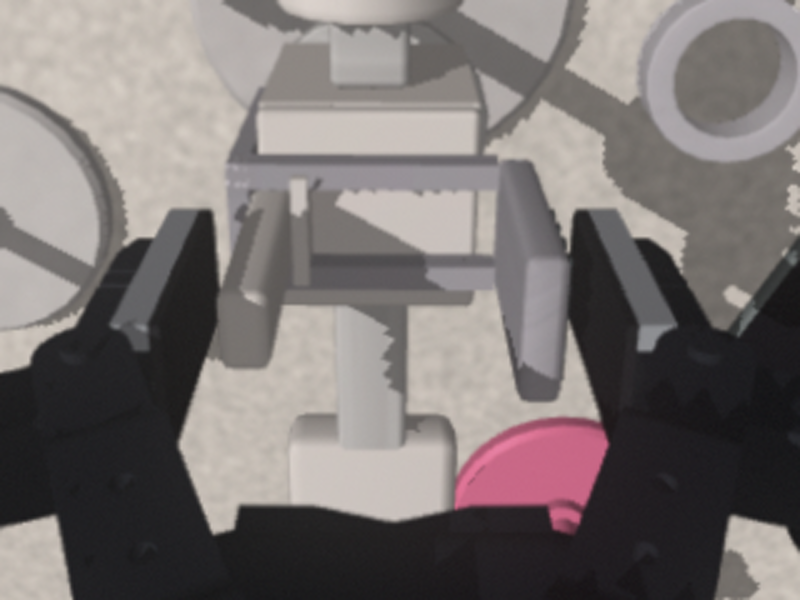

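View pics/s3.png

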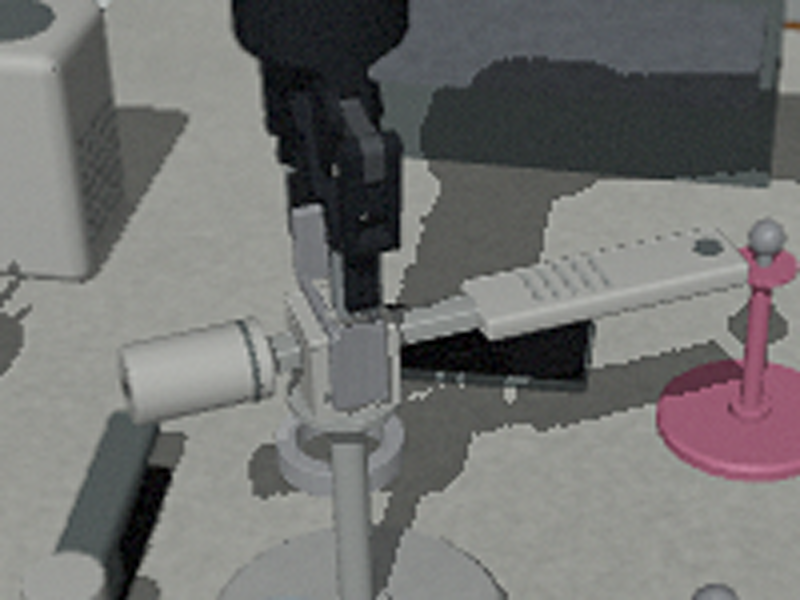

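Emit:
drive_tool(plan=[0, -1, 0, 0, 0, 0, 0, 0], jaw=0.65)

```text
t: 7.2
tcp_pos: [573.2, 7.0, 223.3]
eef_rot: [0.87, -0.493, 0.0, 0.0]
contact_force: [-0.5, -1.0, 0.4]
finger_gap: 55.3
```

```bash
cat > f.py <<'E'
from h import *
F=[];
for i in range(3):
    im=r.camera('wrist'); o=r.get_obs(); F.append(np.r_[R.from_quat(o['eef_rot']).inv().apply(o['contact_force']),o['finger_gap'],o['tcp_pos'],o['moment']])
print('tool force',np.mean(F,0).round(2),o['t'])
import sys
save(cv2.resize(im[210:450,160:480],(800,600),interpolation=cv2.INTER_CUBIC),sys.argv[1])
E
python3 f.py w4.png
```

```text
tool force [ 2.2000e-01 -1.2000e-01 -7.2000e-01  5.5620e+01  5.7316e+02  6.9000e+00
  2.2327e+02 -2.0000e-02 -2.0000e-02  2.0000e-02] 7.35
```

View pics/w4.png

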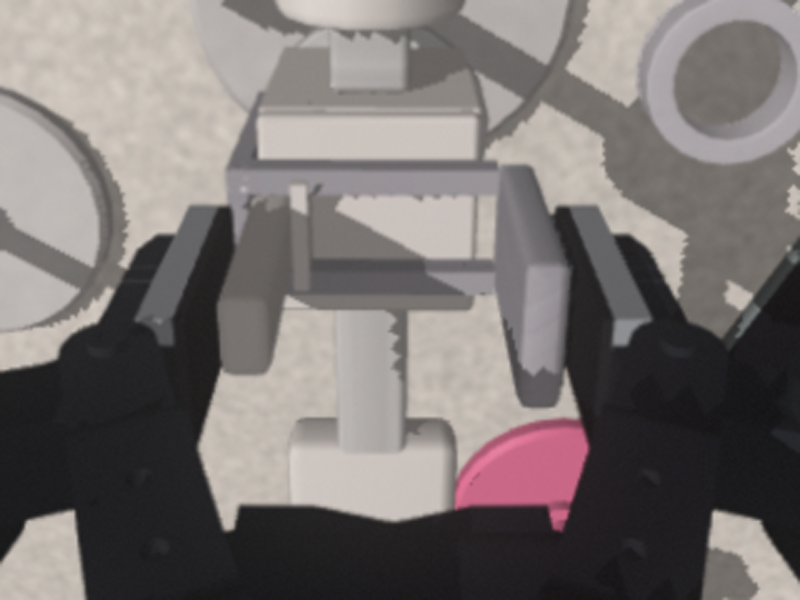

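Emit:
drive_tool(plan=[0, 0, 0, 0, 0, 0, 0, 0], jaw=0.61)

```text
t: 7.6
tcp_pos: [573.1, 7.1, 223.4]
eef_rot: [0.87, -0.493, -0.0, -0.0]
contact_force: [-0.8, 1.1, 3.0]
finger_gap: 52.1
```

```bash
python3 f.py w5.png
```

```text
tool force [-2.1000e+00  5.8000e-01 -3.8800e+00  5.2240e+01  5.7305e+02  7.1200e+00
  2.2341e+02  4.0000e-01  4.5000e-01 -1.0000e-02] 7.75
```

Emit:
drive_tool(plan=[-1.2, 0, 0, 0, 0, 0, 0, 0], jaw=0.585)

```text
t: 8.0
tcp_pos: [572.6, 8.0, 223.4]
eef_rot: [0.87, -0.493, 0.0, -0.0]
contact_force: [-1.9, 2.6, 5.2]
finger_gap: 50.0
```

```bash
python3 f.py w6.png
```

```text
tool force [-2.4900e+00  1.2400e+00 -4.8400e+00  5.0130e+01  5.7259e+02  7.9900e+00
  2.2341e+02  4.5000e-01  3.9000e-01 -4.0000e-02] 8.15
```

Balanced so far. I'll keep closing, shifting toward the lug side to match.

Emit:
drive_tool(plan=[-1.7, 0, 0, 0, 0, 0, 0, 0], jaw=0.555)

```text
t: 8.4
tcp_pos: [571.8, 9.2, 223.3]
eef_rot: [0.87, -0.493, 0.0, 0.0]
contact_force: [-0.3, 0.3, 2.5]
finger_gap: 47.7
```

```bash
python3 f.py w7.png
```

```text
tool force [-1.1700e+00  8.7000e-01 -3.7400e+00  4.7550e+01  5.7180e+02  9.2100e+00
  2.2334e+02  1.1000e-01  9.0000e-02 -5.0000e-02] 8.55
```

Emit:
drive_tool(plan=[-1.5, 0, 0, 0, 0, 0, 0, 0], jaw=0.525)

```text
t: 8.8
tcp_pos: [571.1, 10.4, 223.4]
eef_rot: [0.87, -0.493, 0.0, 0.0]
contact_force: [-0.4, -0.3, 3.8]
finger_gap: 45.0
```

```bash
python3 f.py w8.png
```

```text
tool force [ 8.2000e-01  1.0000e-02 -3.5300e+00  4.5040e+01  5.7111e+02  1.0380e+01
  2.2340e+02 -2.2000e-01 -1.9000e-01  0.0000e+00] 8.95
```

View pics/w8.png

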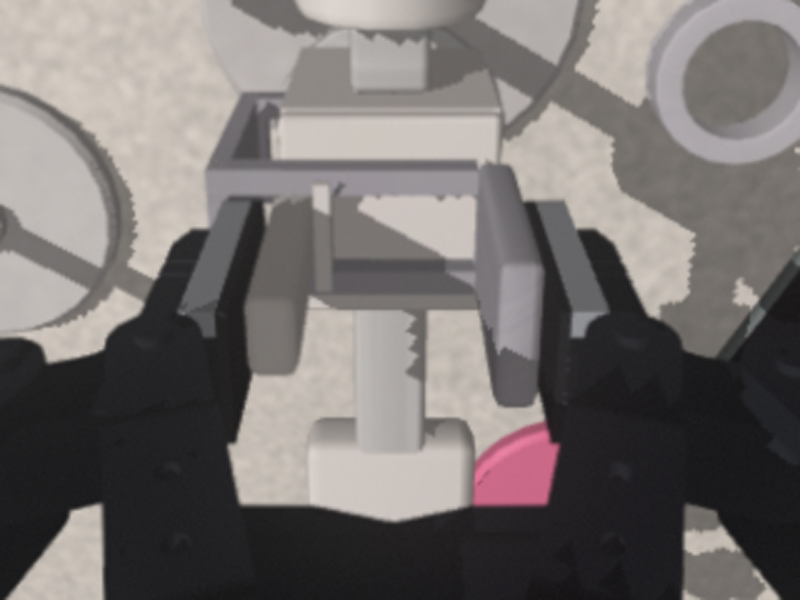

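Emit:
drive_tool(plan=[-1.2, 0, 0, 0, 0, 0, 0, 0], jaw=0.49)

```text
t: 9.2
tcp_pos: [570.4, 11.6, 223.5]
eef_rot: [0.87, -0.493, 0.0, -0.0]
contact_force: [-1.7, -0.2, 5.5]
finger_gap: 41.7
```

```bash
python3 f.py w9.png
```

```text
tool force [-4.6000e-01  9.0000e-02 -4.9600e+00  4.1970e+01  5.7038e+02  1.1630e+01
  2.2347e+02 -9.0000e-02 -1.0000e-02 -6.0000e-02] 9.35
```

Emit:
drive_tool(plan=[-1.5, 0, 0, 0, 0, 0, 0, 0], jaw=0.46)

```text
t: 9.6
tcp_pos: [569.7, 12.7, 223.6]
eef_rot: [0.87, -0.493, 0.0, -0.0]
contact_force: [-0.4, -1.3, 6.0]
finger_gap: 39.8
```

```bash
python3 f.py w10.png
```

```text
tool force [ 7.0000e-02  1.0000e-02 -5.6500e+00  3.9320e+01  5.6976e+02  1.2740e+01
  2.2358e+02 -2.1000e-01 -6.0000e-02 -3.0000e-02] 9.75
```

Gap is 39.3 mm and lateral force is about zero. Now the full grip.

Emit:
drive_tool(plan=[0, 0, 0, 0, 0, 0, 0, 0, 0, 0, 0, 0, 0, 0, 0, 0], jaw=0)

```text
t: 10.25
tcp_pos: [569.9, 12.7, 224.4]
eef_rot: [0.87, -0.493, 0.001, -0.001]
contact_force: [-3.0, 1.3, 15.0]
finger_gap: 36.7
```

```bash
python3 f.py w11.png
python3 - <<'E'
from h import *
im=r.camera('side'); save(cv2.resize(im[140:340,190:430],(720,600),interpolation=cv2.INTER_CUBIC),'s11.png')
E
```

```text
tool force [-2.5900e+00  2.5700e+00 -1.4980e+01  3.6790e+01  5.6991e+02  1.2730e+01
  2.2443e+02 -1.2000e-01  6.0000e-01 -5.0000e-02] 10.4
```

View pics/w11.png

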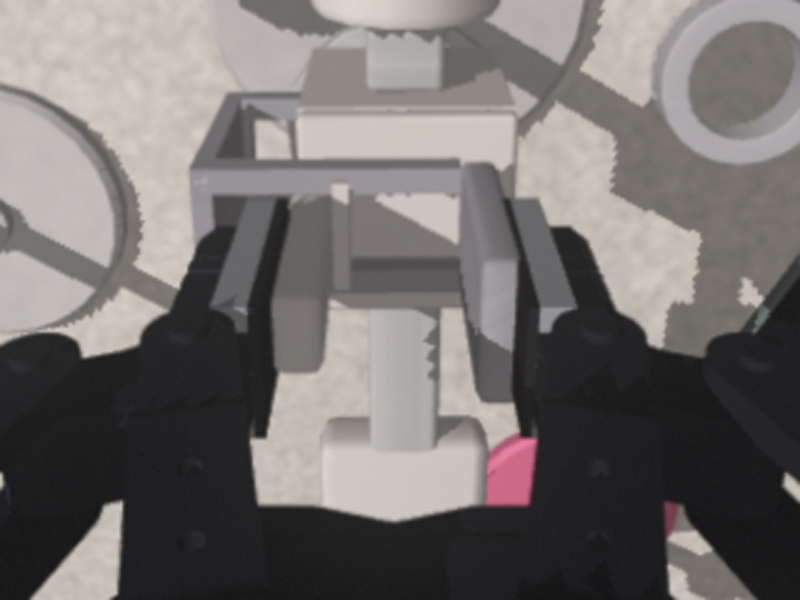

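View pics/s11.png

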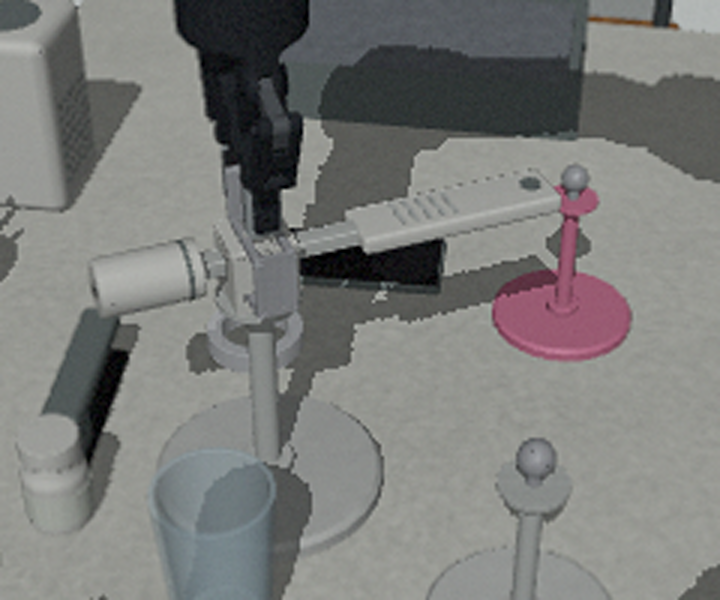

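Emit:
drive_tool(plan=[-0.3, 0, -1, 0, 0, 0, -1.5, 0, 0, 0, -1.5, 0, 0, 0, -1, 0, 0, 0, -1, 0, 0, 0, 0, 0])

```text
t: 11.2
tcp_pos: [569.3, 13.3, 229.3]
eef_rot: [0.87, -0.493, -0.0, 0.0]
contact_force: [-0.7, -0.5, -4.3]
finger_gap: 36.3
```

```bash
python3 f.py w12.png
python3 - <<'E'
from h import *
im=r.camera('side'); save(cv2.resize(im[140:340,190:430],(720,600),interpolation=cv2.INTER_CUBIC),'s12.png')
E
```

```text
tool force [5.9000e-01 4.5000e-01 3.6900e+00 3.6260e+01 5.6930e+02 1.3300e+01
 2.2926e+02 2.0000e-02 0.0000e+00 0.0000e+00] 11.35
```

View pics/s12.png

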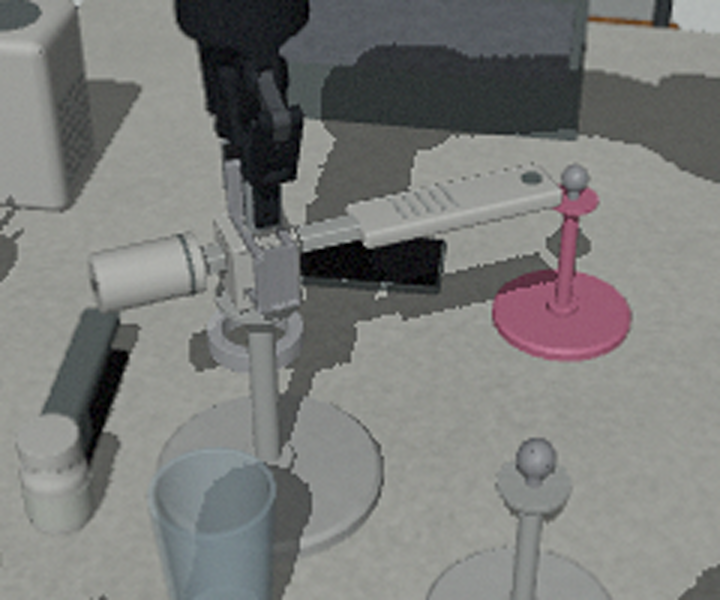

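Force is −4 N, so only the lamp's weight at 5 mm up and the fork is clear. Continuing straight up.

Emit:
drive_tool(plan=[0, 0, -4, 0, 0, 0, -7, 0, 0, 0, -9, 0, 0, 0, -9, 0, 0, 0, -9, 0, 0, 0, -9, 0, 0, 0, -9, 0, 0, 0, -7, 0, 0, 0, -4, 0, 0, 0, 0, 0])

```text
t: 12.65
tcp_pos: [569.4, 13.2, 296.5]
eef_rot: [0.87, -0.493, 0.0, -0.0]
contact_force: [0.2, -0.1, -3.7]
finger_gap: 36.3
```

Emit:
drive_tool(plan=[0, 0, 0, 0, 0, 0, 0, 0, 0, 0, 0, 0, 0, 0, 0, 0])

```text
t: 13.15
tcp_pos: [569.3, 13.2, 296.2]
eef_rot: [0.87, -0.493, -0.0, 0.0]
contact_force: [0.1, -0.3, -2.3]
finger_gap: 36.4
```

```bash
python3 f.py w13.png
python3 - <<'E'
from h import *
im=r.camera('side'); save(im,'s13.png')
im=r.camera('top'); save(im,'t13.png')
save(cv2.resize(im[110:310,180:440],(780,600)),'t13c.png')
o=r.get_obs();print(o['tcp_pos'],np.abs(o['qvel']).max())
E
```

```text
tool force [ 1.9000e-01 -9.0000e-02  3.8500e+00  3.6320e+01  5.6932e+02  1.3250e+01
  2.9628e+02 -0.0000e+00 -3.0000e-02 -4.0000e-02] 13.3
[569.33436386  13.27438572 296.28677061] 0.0013836057287376735
```

View pics/s13.png

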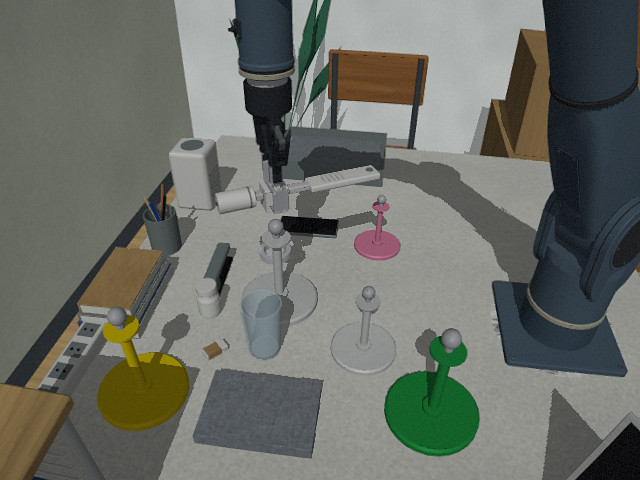

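View pics/t13c.png

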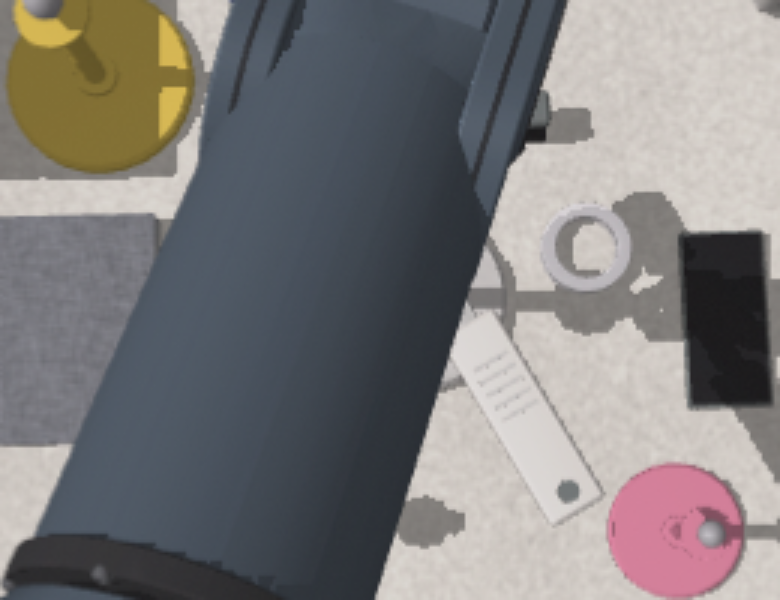

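View pics/w13.png

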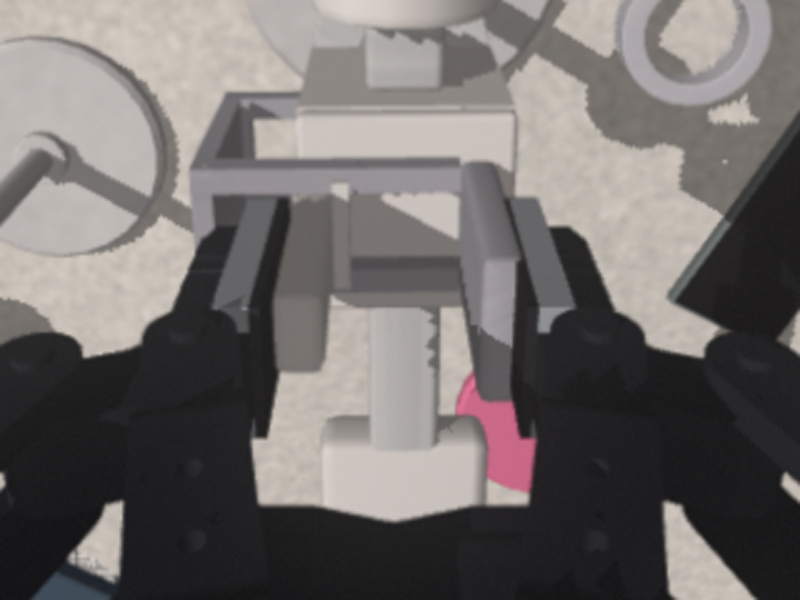

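The side picture shows the lamp clear of the ball (275,226), level and above its stand. The stand's disc (285,297) and the other things on the desk are where they were. Handing in.

```bash
python3 -c "
from plant import r
print(r.finish_job())"
```

```text
the job is handed in; nothing more can be done
None
```

The lamp is off its ball stand and held level and still in the gripper, about 72 mm above its seat and straight over the stand. I handed the job in at about 13.5 s.

- **Unlatching:** I squeezed the latch to its stop while the lamp was still seated. I closed the gripper in small steps and shifted it to keep the sideways force under about 3 N.
- **Downward press:** at full grip the fingers pressed down on the seated lamp with about 15 N. That went away when I started the lift.
- **Lift:** 5 mm up the force on the gripper was about 4 N, the lamp's weight alone, so the latch had cleared the ball. I then went straight up to the final height.
- **Last checks:** the latch is still open, the grip is steady and the arm is not moving. In the side picture the stand is upright where it was. The other things on the desk look undisturbed in the pictures, but the arm hides part of the desk in the last top view.

**Two readings that disagreed:**
- **Gap:** the finger gap read about 36.3 mm at full grip, not the 39 mm expected at the latch's stop. I put this down to the pads giving under the grip force.
- **Lamp position:** the fixed cameras and the wrist camera differed by about 3 mm, mostly along the lamp's length. I went by the wrist camera across the jaws and split the difference along the lamp.

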